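# Draw out the telescoping thermometer boom over the petri dish and hold it for a reading

## Task

Take a spot temperature reading of the petri dish with the bench thermometer: push the lock button on the boom's collar fully in to free the telescoping arm, swing the boom round to the petri dish and draw the arm out by the round grip of its sensor head, against the return spring, to the 100 mm mark (the long marks are 0, 50 and 100 mm, read at the front edge of the collar), so that the sensor looks down on the middle of the dish. Hold it steady there and finish while still gripping it, because the spring would pull it back; do not move the dish, the sieve or the small beaker.

Things in the scene. Friction and masses are not known exactly. Their poses are not given: they have to be found in the camera images.
- pivot (a point): Vertical swing axis of the boom, at the boom's centre line 125 mm above the worktop, on a fixed stand (grey foot 120 x 100 x 18 mm, steel column). Its z axis is up; its -x axis is where the boom points when boom is 0. The boom's collar (black, 36 mm wide, top 141 mm above the worktop) has its front edge 125 mm before the axis; a readout box over the axis reaches up to 174 mm.
- boom (a joint): Swing angle of the boom about the vertical pivot axis, rad, positive counter-clockwise seen from above, range -0.85 to 0.85. Stiff pivot (0.15 N m of friction): it stays where it is left.
- telescope (a joint): How far the flat aluminium tube (18 x 14 mm) is drawn out of the collar, m: 0 home, end stop 0.140. Scale on its top: a cross mark every 10 mm, a longer, thicker pair at 0, 50 and 100 mm; the mark level with the collar's front edge is the reading. Locked at 0 until the button is in. A return spring pulls it home with 2 N at 0, rising to 6 N at 100 mm.
- lock_button (a joint): Travel of the lock button, m: 0 up (locked), 0.006 fully in (free). It slides down against about 2.5 N of friction and stays where it is left, with no spring.
- button_top (a point): Centre of the top of the lock button, a round plain metal button 19 mm across standing 10 mm proud of the collar's top, on the boom's centre line 106 mm before the pivot axis; it is pressed straight down. 151 mm above the worktop when up.
- grip_center (a point): Centre of the sensor head's round ribbed grey grip: upright cylinder 32 mm across, from 149 to 192 mm above the worktop, centre at 171 mm. It swings and travels with the arm: 160 mm before the pivot axis when home, 260 mm at the 100 mm mark. Below it are the barrel and the tube (top 132 mm). Take it from above; fingers closing across the boom's direction have free room on both sides.
- lens (a point): Lens in the underside of the sensor head, on the same upright axis as the grip, 74 mm above the worktop, looking straight down.
- sensor_head: Sensor head at the end of the telescoping arm: upright white barrel 31 mm across with the grip on top, 118 mm tall in all; origin on its upright axis, 125 mm above the worktop. Its -x axis points outward along the boom. Rigid with the tube.
- dish_center (a point): Centre of the petri dish, the flat lidded dish with seeds on white paper, 88 mm across and 16 mm high, loose on the worktop; the point is 8 mm above its underside. It stands 260 mm (within 5 mm) from the pivot axis, at one of three places before the stand.
- test_sieve: Metal test sieve, round and open, 70 mm across, 39 mm high, loose at another of the three places; origin at the centre of its underside.
- weigh_beaker: Small clear plastic beaker, 46 mm across, 42 mm high, loose at another of the three places; origin at the centre of its underside.
There are look-alikes about, which are no part of the job. What is meant by the part that bears dish_center is not brown or red, and is the smaller of those in its own colour.

How it is judged:
By the outcome, as a careful person would: the job done as asked, in the order asked, and still so for the second after the job is handed in, while the arm keeps its last pose, push and grip.
It also fails if it takes over 45 s, if anything falls off the work surface, if the arm or the gripper's body presses on something with over 40 N, if the wrist force passes 120 N, or if a joint passes its speed limit or range.

## Robot

A 6-joint arm with a two-finger parallel gripper is mounted at the origin on a cart in front of the work surface, level with it; the furniture and walls round the work are solid. World frame = base frame: x ahead of the robot, y to its left, z up, the work surface at z = 0. Lengths are in m, angles in degrees, forces in N, time in s.
With the tool pointing down it reaches from about 0.25 to 0.85 m from the base axis. Payload 12.5 kg.
Tool frame: the origin (TCP) lies midway between the tips of the shut fingers; the grasp point (between the pads) lies 19 mm behind it (grasp_offset is the distance from the TCP to the grasp point, in m); y points along the fingers, x is the direction in which the jaws open and shut, and the axes are right-handed (so a half turn about y gives the same grasp; the last joint's range is limited). The gripper opens to 93 mm and grips with 3 to 60 N. Pads are 15 mm wide; open, the fingers measure 128 mm over their backs; the gripper's body (75 mm by 188 mm) begins 65 mm behind the grasp point.
Start: joints at [64.996, 20.094, 94.641, -0, 65.266, -4.847], TCP at [0.189, 0.516, 0.219] pointing down, gripper open.
Joint ranges: [-157.81, 157.81], [-45, 120.19], [0.68, 151.7], [-89.99, 269.99], [4.06, 180], [-164.3, 164.3]. Speed limits (degrees/s): [127.2, 127.2, 159.86, 180, 180, 180].

## Interface

Orientations are given as a 3x3 rotation matrix whose columns are the frame's x, y, z axes.
In Python, from plant import get_obs, grab_frame, camera_info, hand_in, grasp_offset gives the robot as it stands.
- The arm moves only by the shell command python3 -m handwheel 'ROWS' [OPENING] [FORCE]. ROWS is text: rows parted by semicolons, each of 4 numbers parted by spaces: the shift along the tool's x, y, z in mm, then the turn about the tool's y in rad. In form: tx ty tz roll; .... A call has 1 to 12 rows; each row is the pose to reach, as a shift and turn from the pose measured when the call began, along the tool's axes at that moment; what a row does not reach only later rows make up. A row lasts 1/12 s, in which the tool goes at most 41.7 mm and 7.16 degrees, less where a joint would pass 70% of its speed; a pose out of reach is approached as far as the arm can. A call with a gripper value outside its range is refused whole. OPENING is the finger opening in mm, from 0 to 93, set as the call begins (- or left out, the last holds). The fingers move at their own pace and stop on an object; FORCE is the grip in N (left out, the last holds). Time passes only in rows, so rows that repeat a pose let the fingers close. It gives the time, the measured TCP pose, the force and the opening at its end, in the units of the state.
- get_obs(): the state, without advancing time (a new reading comes with each control period).
- grab_frame(name): name is "scene" or "top" or "wrist"; returns the picture (420x560x3 uint8, red, green, blue); there is no depth.
- camera_info(name): a dict with "fovy" (degrees; the focal length in pixels is half the picture's height over the tangent of half this angle, whatever the lens; pixels are square), "cx", "cy" (the principal point, pixels), "position" and "attitude" of the camera in the world; the wrist camera has in their place "hand_eye" (4x4, takes a point from camera to tool coordinates, whose origin is the TCP and whose axes are the tool frame's). Camera axes: x right, y down, z forward; pixel columns grow to the right and rows downward; lengths in m; the calibration is good to about 2 mm. The wrist camera is an equidistant fisheye: a pixel r from the principal point sees the ray r / f radians off the axis. A picture is of the moment at which its call begins: read the wrist's pose just before it. camera_info takes no time and is no camera call.
- hand_in(): hands the job in, once; it reports no verdict.
The state is a dict: "time_s": time; "q": joint angles; "dq": joint speeds; "effort": joint torques, N m; "position": TCP position; "tcp_rot": TCP orientation; "wrist_force": force on the tool from outside, world axes, zero at the start; "ft_torque": the same for the moment, N m; "opening": finger opening in m.
Only numpy, scipy, OpenCV 4.12 (cv2) and the standard library are available. Lean on these libraries where they do the work, as an engineer would, in place of code of your own. Each camera call takes 0.05 s, during which the arm holds its last target.

## Working session

There is one attempt and no reset: what is moved stays moved. The work goes in short steps, Python scripts to look and compute and a shell command to move; the robot and the scene stay as the last step left them, time stands still between calls to the robot, and variables do not carry over. Pictures are saved under pics/ and viewed, and the job is handed in when it is done.

```bash
mkdir -p pics; ls; python3 - <<'E'
from plant import *
import cv2
o=get_obs()
print({k:o[k] for k in ('time_s','position','tcp_rot','opening','wrist_force')}, grasp_offset)
for n in("scene","top","wrist"):
    print(n,camera_info(n))
    cv2.imwrite(f"pics/{n}0.png",grab_frame(n)[:,:,::-1])
E
```

```text
pics
{'time_s': 0.0, 'position': array([0.18933929, 0.51598869, 0.21808488]), 'tcp_rot': array([[ 3.44593234e-01, -5.18989095e-04, -9.38751955e-01],
       [ 9.38751334e-01, -1.08563757e-03,  3.44593606e-01],
       [-1.19798471e-03, -9.99999276e-01,  1.13098346e-04]]), 'opening': 0.0933901664230539, 'wrist_force': array([1.07171575, 0.39158043, 1.01224372])} 0.0188
scene {'fovy': 47.99030187057329, 'cx': 275.3292451604584, 'cy': 221.78322557228418, 'position': array([ 0.17418086, -0.50308922,  0.94002155]), 'attitude': array([[ 0.80161727, -0.45416302,  0.38877462],
       [-0.59757931, -0.58959406,  0.54339471],
       [-0.01757057, -0.66791825, -0.74402721]])}
top {'fovy': 55.54129767108342, 'cx': 284.1668999384861, 'cy': 214.76197354662023, 'position': array([0.57246602, 0.10238691, 0.99005705]), 'attitude': array([[ 0.00233536, -0.99939135,  0.03480613],
       [-0.99967309, -0.00321939, -0.02536419],
       [ 0.0254608 , -0.03473551, -0.99907217]])}
wrist {'fovy': 65.70646984690485, 'cx': 276.53751636477824, 'cy': 208.75641544717575, 'hand_eye': array([[ 9.99999865e-01,  1.91700711e-04,  4.82858981e-04,
         4.97484495e-04],
       [-4.15474034e-04, -2.62904193e-01,  9.64821855e-01,
        -1.64963359e-01],
       [ 3.11902686e-04, -9.64821926e-01, -2.62904078e-01,
         7.22103709e-02],
       [ 0.00000000e+00,  0.00000000e+00,  0.00000000e+00,
         1.00000000e+00]])}
```

View pics/scene0.png

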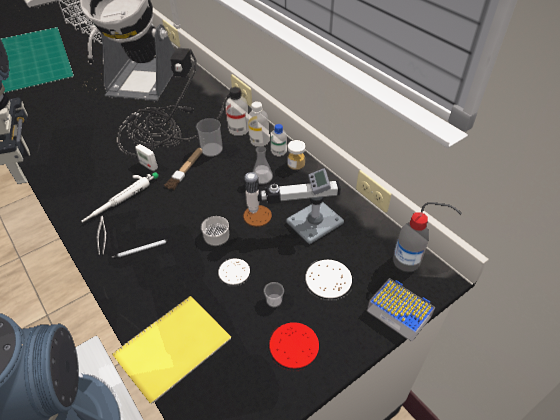

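View pics/top0.png

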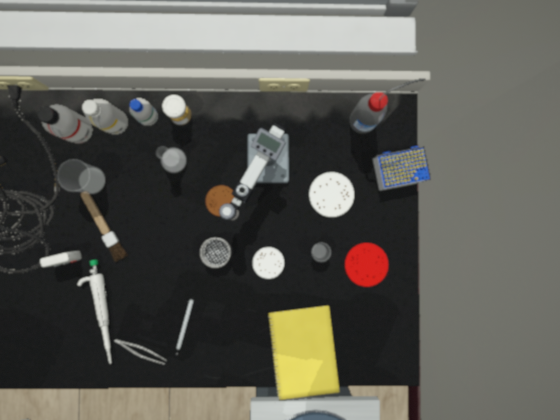

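View pics/wrist0.png

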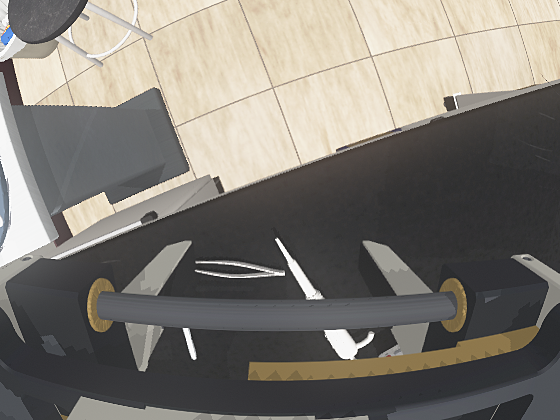

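Top view: the smaller white dish is at about (268,263), the sieve at (215,252) and the beaker at (320,252). The boom points down-left from the stand at (268,155) to the head at about (230,211). I'll zoom in to measure it.

```bash
cat > h.py <<'E'
import numpy as np, cv2
from plant import *
def ray(n,u,v):
    c=camera_info(n); f=210/np.tan(np.radians(c['fovy']/2))
    R=np.array(c['attitude']); d=R@np.array([(u-c['cx'])/f,(v-c['cy'])/f,1]); return np.array(c['position']),d
def onz(n,u,v,z):
    p,d=ray(n,u,v); return p+d*(z-p[2])/d[2]
def proj(n,P):
    c=camera_info(n); f=210/np.tan(np.radians(c['fovy']/2))
    q=np.array(c['attitude']).T@(np.array(P)-c['position']); return np.array([c['cx']+f*q[0]/q[2],c['cy']+f*q[1]/q[2]])
def tri(u1,u2):
    (p,d),(q,e)=ray('top',*u1),ray('scene',*u2)
    A=np.stack([d,-e],1);s=np.linalg.lstsq(A,q-p,rcond=None)[0]; a=p+d*s[0];b=q+e*s[1]; return (a+b)/2,np.linalg.norm(a-b)
E
python3 - <<'E'
from h import *
t=cv2.imread('pics/top0.png');s=cv2.imread('pics/scene0.png')
cv2.imwrite('pics/tz.png',cv2.resize(t[115:285,190:340],None,fx=3.5,fy=3.5,interpolation=cv2.INTER_CUBIC))
cv2.imwrite('pics/sz.png',cv2.resize(s[155:315,195:355],None,fx=3.7,fy=3.7,interpolation=cv2.INTER_CUBIC))
for n,im,(a,b,c,d) in(('top',t,(250,245,290,282)),('scene',s,(215,255,255,288))):
    m=np.zeros(im.shape[:2],np.uint8); m[b:d,a:c]=(im[b:d,a:c].min(2)>110)*255
    k=cv2.findContours(m,0,1)[0]; k=max(k,key=cv2.contourArea); k=cv2.convexHull(k); e=cv2.fitEllipse(k)
    print(n,e,onz(n,*e[0],.008),onz(n,*e[0],.016))
E
```

```text
top ((268.0225830078125, 262.4178466796875), (32.226654052734375, 32.49597930908203), 46.421730041503906) [0.48962325 0.11678211 0.008     ] [0.4902981  0.11666484 0.016     ]
scene ((233.7611846923828, 270.98260498046875), (25.792644500732422, 31.89788055419922), 81.25919342041016) [0.48493552 0.11038456 0.008     ] [0.48226816 0.10511881 0.016     ]
```

View pics/tz.png

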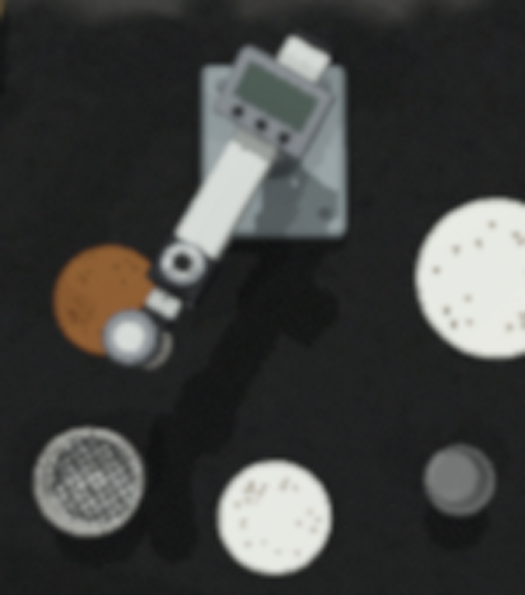

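View pics/sz.png

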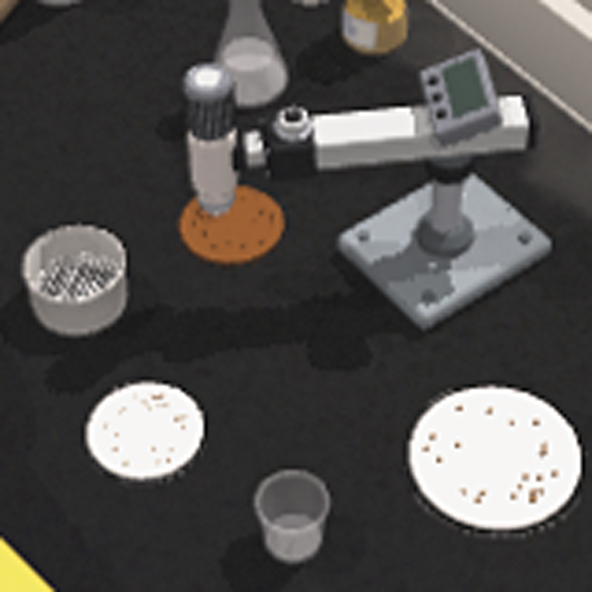

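```bash
python3 - <<'E'
from h import *
b,eb=tri((190+183/3.5,115+262/3.5),(195+293/3.7,155+120/3.7))
g,eg=tri((190+129/3.5,115+336/3.5),(195+209/3.7,155+80/3.7))
print(b,eb,g,eg)
b2=onz('top',190+183/3.5,115+262/3.5,.151);g2=onz('top',190+129/3.5,115+336/3.5,.192)
b3=onz('scene',195+293/3.7,155+120/3.7,.151);g3=onz('scene',195+209/3.7,155+80/3.7,.192)
print(b2,b3,g2,g3)
for B,G in((b2,g2),(b3,g3),((b2+b3)/2,(g2+g3)/2)):
  d=(G-B)[:2];print(np.linalg.norm(d));d/=np.linalg.norm(d)
  for P in (G[:2]-.16*d,B[:2]-.106*d):
    print(P,np.degrees(np.arctan2(*d[::-1])),np.linalg.norm(P-[.488,.116]))
# foot corners top view z=.018
for u,v in((203,67),(345,67),(345,237),(203,237)): print(onz('top',190+u/3.5,115+v/3.5,.018))
E
```

```text
[0.65469924 0.16984391 0.14403112] 0.0003748200914126691 [0.60838064 0.19683347 0.18600248] 0.0016859540753849905
[0.65386634 0.16939026 0.151     ] [0.65065122 0.16385568 0.151     ] [0.60741523 0.19659167 0.192     ] [0.60561154 0.1907846  0.192     ]
0.05382956979119256
[0.74548391 0.11573972] 149.6470940221395 0.25748404631862765
[0.74533685 0.11582585] 149.6470940221395 0.25733690447642316
0.052476089979253106
[0.74293787 0.1086781 ] 149.12507544810694 0.2550429921266335
[0.74162991 0.10946011] 149.12507544810694 0.25371421586824716
0.053152278453312614
[0.74421705 0.11221605] 149.38940791890116 0.2562449869718539
[0.74348746 0.11264771] 149.38940791890116 0.25550944903174183
[0.8037866  0.16685513 0.018     ]
[0.80462362 0.06734321 0.018     ]
[0.68484232 0.06710938 0.018     ]
[0.68431955 0.16620032 0.018     ]
```

```bash
cat >> h.py <<'E'
def rows(P):
    o=get_obs(); R=np.array(o['tcp_rot']); return np.round(1000*R.T@(np.array(P)-o['position']),1)
def yaw():
    R=np.array(get_obs()['tcp_rot']); return np.degrees(np.arctan2(R[1,0],R[0,0])),np.degrees(np.arccos(-R[2,1]))
E
python3 -c "
from h import *
print(rows([.654,.1695,.215]),yaw())"
```

```text
[-165.3    3.3 -555.6] (np.float64(69.84543341059492), np.float64(0.048385992996573327))
```

```bash
python3 -m handwheel '-10 0 -33 0.02; -20 0 -66 0.04; -30 0 -100 0.06; -41 0 -139 0.08; -52 0 -176 0.1; -64 0 -214 0.12; -75 0 -252 0.14; -86 0 -290 0.16; -98 0 -328 0.17; -109 0 -366 0.17; -121 0 -404 0.17; -128 0 -430 0.17' 0 10
python3 -c "
from h import *
print(rows([.654,.1695,.200]),yaw())"
```

```text
time_s: 1.15
position: [0.5511, 0.2453, 0.218]
tcp_rot: [[0.5, -0.0, -0.866], [0.866, -0.001, 0.5], [-0.001, -1.0, -0.0]]
wrist_force: [0.7, 0.1, 0.1]
opening: 0.0174
[ -14.2   18.1 -127. ] (np.float64(60.01992262976788), np.float64(0.07003725246341456))
```

```bash
python3 -m handwheel '-3 0 -25 0; -6 0 -50 0; -9 0 -75 0; -12 0 -100 0; -14 0 -120 0; -14.2 0 -127 0; -14.2 0 -127 0; -14.2 0 -127 0' 0 10
python3 - <<'E'
from h import *
o=get_obs();np.save('o1',np.r_[o['position'],o['tcp_rot'].ravel()]);cv2.imwrite('pics/w1.png',grab_frame('wrist')[:,:,::-1]);cv2.imwrite('pics/t1.png',grab_frame('top')[:,:,::-1]);s=grab_frame('scene')[:,:,::-1]
cv2.imwrite('pics/s1.png',cv2.resize(s[125:285,195:355],None,fx=3.7,fy=3.7,interpolation=cv2.INTER_CUBIC))
print(rows([.654,.1695,.152]),o['opening'])
E
```

```text
time_s: 1.82
position: [0.6534, 0.1699, 0.2177]
tcp_rot: [[0.5, -0.001, -0.866], [0.866, -0.001, 0.5], [-0.002, -1.0, 0.001]]
wrist_force: [0.1, 0.9, -0.8]
opening: 0.0004
[-0.3 66.3 -1.1] 0.00043973687225822824
```

View pics/w1.png

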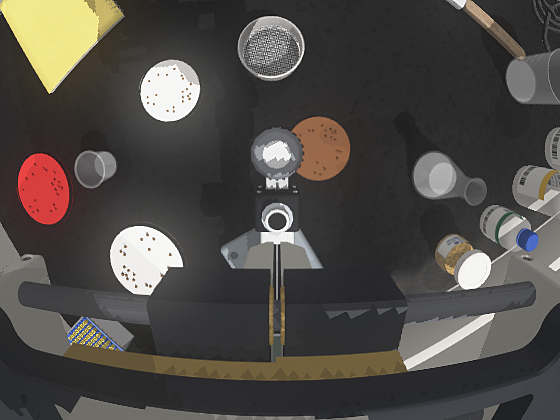

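View pics/s1.png

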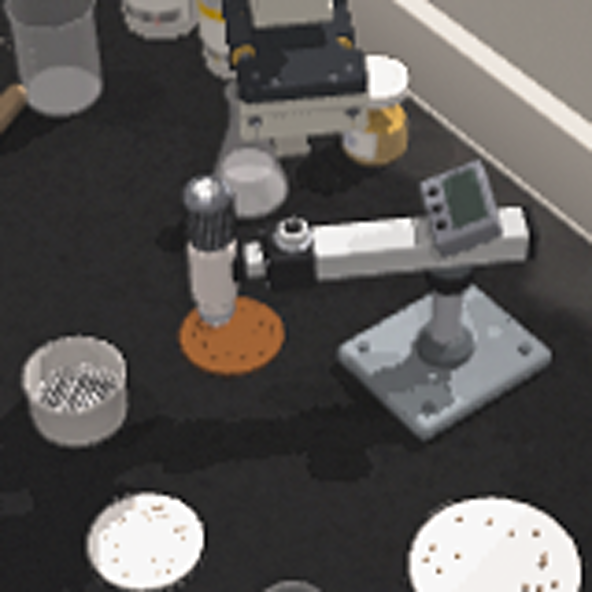

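The wrist view shows the button at about (277,219), the grip top at (275,150), the dish at (170,90) and the closed fingertips at (277,350). I'll cross-check these positions with wrist-camera rays.

```bash
cat >> h.py <<'E'
def wonz(u,v,z,st):
    c=camera_info('wrist'); f=210/np.tan(np.radians(c['fovy']/2)); H=np.array(c['hand_eye'])
    a=np.array([u-c['cx'],v-c['cy']]);r=np.linalg.norm(a);th=r/f
    d=np.r_[a/r*np.sin(th),np.cos(th)]; p=st[:3];R=st[3:].reshape(3,3)
    o=p+R@H[:3,3]; d=R@H[:3,:3]@d; return o+d*(z-o[2])/d[2]
def state():
    o=get_obs(); return np.r_[o['position'],np.array(o['tcp_rot']).ravel()]
E
python3 - <<'E'
from h import *
st=np.load('o1.npy'); w=cv2.imread('pics/w1.png')
print('button',wonz(277,219,.151,st))
cv2.imwrite('pics/w1z.png',cv2.resize(w[110:260,210:360],None,fx=4,fy=4,interpolation=cv2.INTER_CUBIC))
m=np.zeros(w.shape[:2],np.uint8);m[50:130,130:210]=(w[50:130,130:210].min(2)>120)*255
k=cv2.convexHull(max(cv2.findContours(m,0,1)[0],key=cv2.contourArea));e=cv2.fitEllipse(k);print(e,wonz(*e[0],.002,st),wonz(*e[0],.008,st))
for v in(150,153):print('grip',wonz(275.5,v,.192,st))
E
```

```text
button [0.65268839 0.17136107 0.151     ]
((169.7071075439453, 90.14541625976562), (58.00276184082031, 63.19089889526367), 29.411285400390625) [0.4900532  0.11745991 0.002     ] [0.49164838 0.11886659 0.008     ]
grip [0.60486515 0.19789576 0.192     ]
grip [0.60640074 0.19700932 0.192     ]
```

View pics/w1z.png

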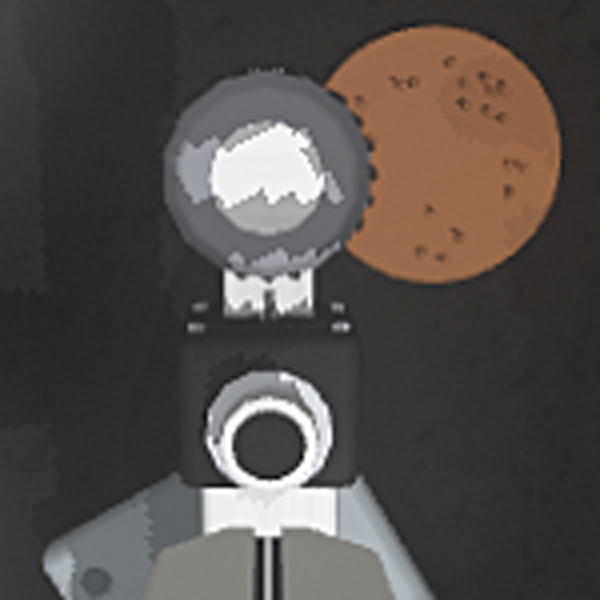

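```bash
python3 -m handwheel '0 30 0 0; 0 55 0 0; 0 63 0 0; 0 65 0 0; 0 66 0 0; 0 67 0 0; 0 68 0 0; 0 69 0 0; 0 70 0 0; 0 70 0 0' 0 10
```

```text
time_s: 2.8
position: [0.6537, 0.1705, 0.1489]
tcp_rot: [[0.499, 0.001, -0.867], [0.867, -0.001, 0.499], [-0.0, -1.0, -0.001]]
wrist_force: [1.9, 1.0, 2.7]
opening: 0.0004
```

```bash
python3 -m handwheel '0 1 0 0; 0 2 0 0; 0 3 0 0; 0 4 0 0; 0 5 0 0; 0 5 0 0' 0 10;  python3 -m handwheel '0 0.5 0 0; 0 1 0 0; 0 1.5 0 0; 0 2 0 0; 0 2.5 0 0; 0 3 0 0' 0 10
```

```text
time_s: 3.3
position: [0.6539, 0.1708, 0.1451]
tcp_rot: [[0.499, 0.002, -0.867], [0.867, -0.0, 0.499], [0.001, -1.0, -0.002]]
wrist_force: [-3.2, 0.7, 11.4]
opening: 0.0002
time_s: 3.8
position: [0.6546, 0.1715, 0.1449]
tcp_rot: [[0.499, 0.005, -0.867], [0.867, 0.001, 0.499], [0.004, -1.0, -0.003]]
wrist_force: [-8.3, 1.7, 24.8]
opening: 0.0006
```

```bash
python3 -m handwheel '0 -20 0 0; 0 -45 0 0; 0 -70 0 0; 0 -72 15 0; 0 -72 35 0; 0 -72 52 0; 0 -72 54 0; 0 -72 54 0' 70 10
python3 - <<'E'
from h import *
st=state();w=grab_frame('wrist')[:,:,::-1];cv2.imwrite('pics/w2.png',w);t=grab_frame('top')[:,:,::-1]
cv2.imwrite('pics/t2.png',cv2.resize(t[115:285,190:340],None,fx=3.5,fy=3.5,interpolation=cv2.INTER_CUBIC))
np.save('o2',st);print(st[:3],yaw(),get_obs()['wrist_force'],rows([.607,.197,.153]))
E
```

```text
time_s: 4.47
position: [0.6071, 0.1986, 0.2167]
tcp_rot: [[0.498, 0.004, -0.867], [0.867, 0.001, 0.498], [0.003, -1.0, -0.003]]
wrist_force: [0.1, -1.1, -0.3]
opening: 0.049
[0.6070904  0.19859636 0.21667226] (np.float64(60.07214726088578), np.float64(0.2829539842208882)) [-0.82257176  0.17547947 -0.45177827] [-1.5 63.5  0.6]
```

View pics/w2.png

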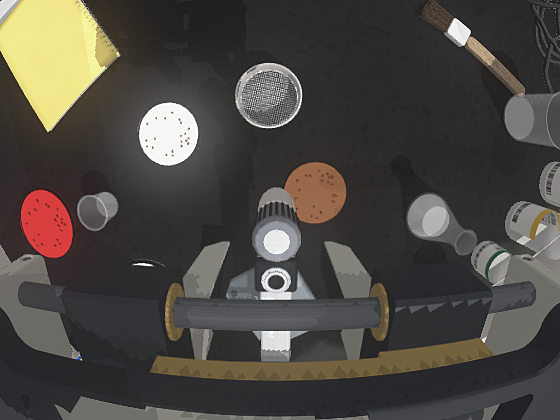

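```bash
python3 - <<'E'
from h import *
st=np.load('o2.npy');w=cv2.imread('pics/w2.png')
print(wonz(277,241,.192,st),wonz(276,281,.145,st))
cv2.imwrite('pics/w2z.png',cv2.resize(w[170:330,190:360],None,fx=4,fy=3.6,interpolation=cv2.INTER_CUBIC))
E
```

```text
[0.60784336 0.19937948 0.192     ] [0.65388936 0.17231446 0.145     ]
```

View pics/w2z.png

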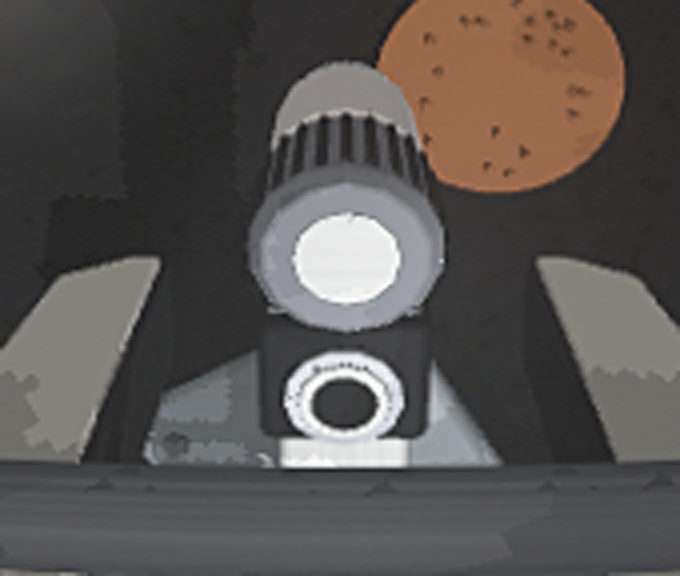

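The button now sits lower in the collar, and the grip, at (277,241), is centred between the fingers. I'll go down and grip.

```bash
python3 -m handwheel '0 0 0 0; 0 15 0 0; 0 35 0 0; 0 50 0 0; 0 60 0 0; 0 64 0 0; 0 64 0 0' 70 10; python3 -m handwheel '0 0 0 0; 0 0 0 0; 0 0 0 0; 0 0 0 0; 0 0 0 0; 0 0 0 0; 0 0 0 0; 0 0 0 0' 26 40
```

```text
time_s: 5.15
position: [0.6083, 0.1977, 0.1517]
tcp_rot: [[0.499, 0.004, -0.866], [0.866, 0.001, 0.499], [0.002, -1.0, -0.003]]
wrist_force: [0.6, 0.0, -0.6]
opening: 0.0695
time_s: 5.82
position: [0.6084, 0.1978, 0.1519]
tcp_rot: [[0.499, 0.004, -0.867], [0.867, 0.001, 0.499], [0.003, -1.0, -0.003]]
wrist_force: [-0.4, 0.5, 0.0]
opening: 0.031
```

```bash
cat >> h.py <<'E'
def arc(piv,r,degs):
    o=get_obs();p=np.array(o['position']);a0=np.degrees(np.arctan2(p[1]-piv[1],p[0]-piv[0]))%360;print('r,a',np.hypot(*(p[:2]-piv)),a0)
    y0=yaw()[0]
    for a in degs:
        t=np.radians(a);P=[piv[0]+r*np.cos(t),piv[1]+r*np.sin(t),p[2]];print(a,rows(P),round(-np.radians((a-90)-y0),3))
E
python3 -c "
from h import *
arc([.745,.1165],.160,np.linspace(149.5,179.5,13)[1:])"
```

```text
r,a 0.15894211434862923 149.25319314047832
152.0 [-7.7 -0.   1. ] -0.034
154.5 [-14.6  -0.    0.6] -0.078
157.0 [-21.6  -0.1  -0.1] -0.121
159.5 [-28.5  -0.1  -1.1] -0.165
162.0 [-35.3  -0.1  -2.4] -0.208
164.5 [-42.1  -0.1  -4. ] -0.252
167.0 [-48.9  -0.1  -5.9] -0.296
169.5 [-55.5  -0.1  -8.1] -0.339
172.0 [-62.   -0.1 -10.5] -0.383
174.5 [-68.4  -0.1 -13.3] -0.427
177.0 [-74.7  -0.1 -16.3] -0.47
179.5 [-80.9  -0.2 -19.6] -0.514
```

```bash
python3 -m handwheel '-7.7 0 1 -0.034; -14.6 0 0.6 -0.078; -21.6 0 -0.1 -0.121; -28.5 0 -1.1 -0.165; -35.3 0 -2.4 -0.208; -42.1 0 -4 -0.252; -48.9 0 -5.9 -0.296; -55.5 0 -8.1 -0.339; -62 0 -10.5 -0.383; -68.4 0 -13.3 -0.427; -74.7 0 -16.3 -0.47; -80.9 0 -19.6 -0.514' 26 40
python3 - <<'E'
from h import *
st=state();np.save('o3',st);cv2.imwrite('pics/w3.png',grab_frame('wrist')[:,:,::-1]);t=grab_frame('top')[:,:,::-1]
cv2.imwrite('pics/t3.png',cv2.resize(t[115:285,190:340],None,fx=3.5,fy=3.5,interpolation=cv2.INTER_CUBIC))
arc([.745,.1165],.260,[180])
E
```

```text
time_s: 6.82
position: [0.5854, 0.1181, 0.152]
tcp_rot: [[0.006, 0.005, -1.0], [1.0, 0.002, 0.006], [0.002, -1.0, -0.005]]
wrist_force: [3.3, 3.9, -1.5]
opening: 0.031
r,a 0.15960887174290664 179.62564867479773
180 [ -1.8  -0.5 100.4] -0.008
```

View pics/w3.png

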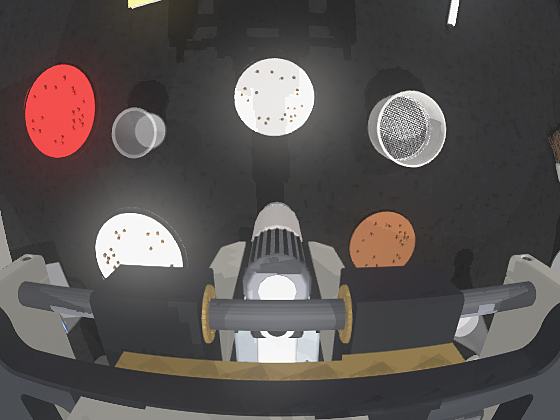

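View pics/t3.png

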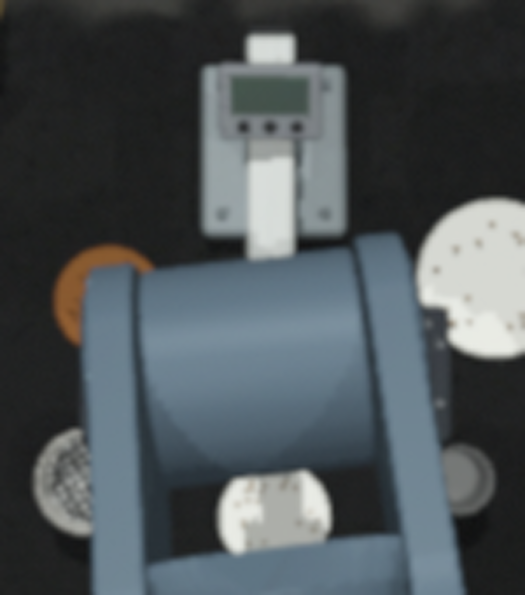

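The boom has followed and now points at the dish, which is at (274,97) in the wrist view, nearly in line with the grip at (277,285). I'll refine the dish position.

```bash
python3 - <<'E'
from h import *
st=np.load('o3.npy');w=cv2.imread('pics/w3.png')
m=np.zeros(w.shape[:2],np.uint8);m[50:145,220:325]=(w[50:145,220:325].min(2)>130)*255
k=cv2.convexHull(max(cv2.findContours(m,0,1)[0],key=cv2.contourArea));e=cv2.fitEllipse(k);print(e,wonz(*e[0],.002,st),wonz(*e[0],.008,st))
print('grip',wonz(277,288,.192,st),'button',wonz(277,325,.145,st))
E
```

```text
((273.8203430175781, 96.66529083251953), (77.81461334228516, 80.20819091796875), 87.30367279052734) [0.48937391 0.11673014 0.002     ] [0.4898147  0.11676487 0.008     ]
grip [0.58299224 0.11860846 0.192     ] button [0.63727348 0.11849298 0.145     ]
```

```bash
python3 -m handwheel '0 0 5 0; -0.1 0 12 0; -0.2 0 21 0; -0.3 0 30 0; -0.4 0 39 0; -0.5 0 48 0; -0.6 0 57 0; -0.8 0 66 0; -0.9 0 75 0; -1 0 84 0; -1.1 0 91 0; -1.2 0 95 0' 26 40
python3 - <<'E'
from h import *
st=state();np.save('o4',st);w=grab_frame('wrist')[:,:,::-1];cv2.imwrite('pics/w4.png',w);t=grab_frame('top')[:,:,::-1];cv2.imwrite('pics/t4.png',t);s=grab_frame('scene')[:,:,::-1];cv2.imwrite('pics/s4.png',s)
cv2.imwrite('pics/w4z.png',cv2.resize(w[200:360,180:370],None,fx=4,fy=3.7,interpolation=cv2.INTER_CUBIC))
cv2.imwrite('pics/s4z.png',cv2.resize(s[155:315,195:355],None,fx=3.7,fy=3.7,interpolation=cv2.INTER_CUBIC))
E
```

```text
time_s: 7.92
position: [0.4897, 0.1174, 0.1519]
tcp_rot: [[0.008, 0.007, -1.0], [1.0, 0.001, 0.008], [0.001, -1.0, -0.007]]
wrist_force: [6.7, 3.7, -1.9]
opening: 0.0314
```

View pics/w4.png

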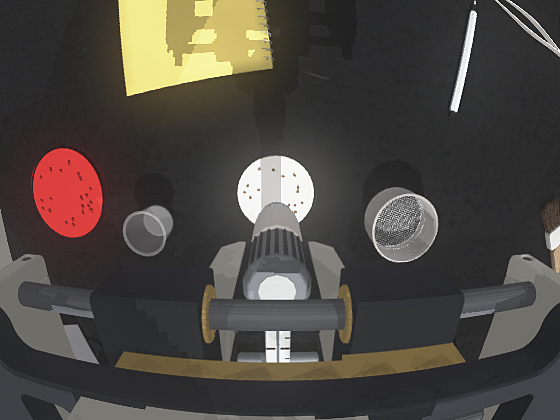

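View pics/s4z.png

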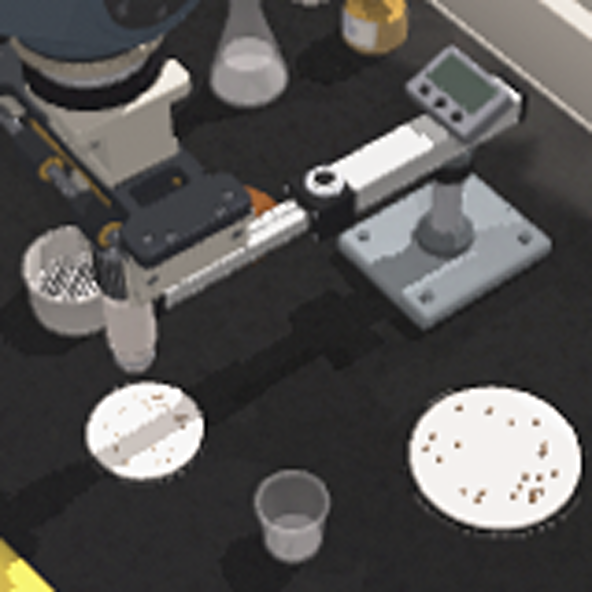

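View pics/t4.png

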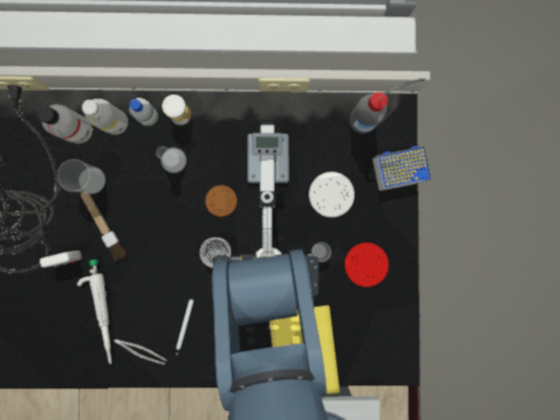

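```bash
python3 - <<'E'
from h import *
t=cv2.imread('pics/t4.png');s=cv2.imread('pics/s4.png')
a=cv2.resize(t[180:265,250:285],None,fx=7,fy=7,interpolation=cv2.INTER_CUBIC)
b=cv2.resize(s[195:245,235:295],None,fx=9,fy=9,interpolation=cv2.INTER_CUBIC)
H=600;o=np.zeros((600,800,3),np.uint8);o[:595,:245]=a;o[:450,255:795]=b;cv2.imwrite('pics/z4.png',o)
print(proj('top',[.745-.125,.117,.132]),proj('top',[.489,.117,.132]))
E
```

```text
[267.28499303 206.51844255] [267.05199223 267.61180774]
```

View pics/z4.png

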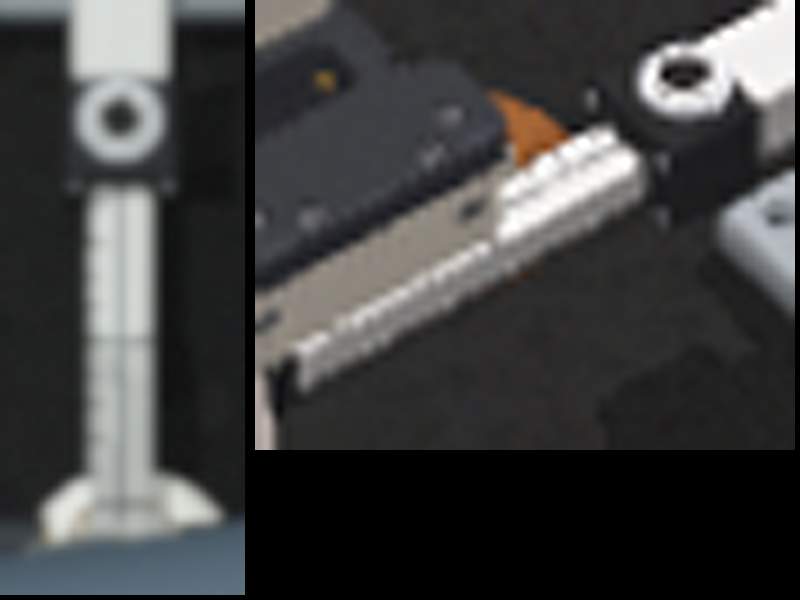

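View pics/w4z.png

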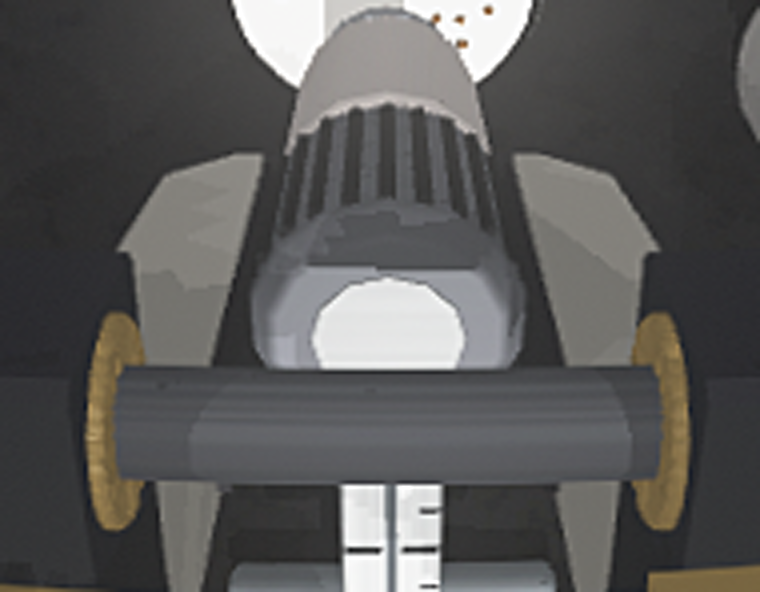

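The long marks in the top zoom are at rows 505 (0 mm) and 338 (50 mm), and the collar edge is at about row 187. That reads roughly 95 mm. I'll refine it with an intensity profile.

```bash
cat > prof.py <<'E'
import sys
from h import *
def read(t,show=False):
    g=cv2.cvtColor(t,cv2.COLOR_BGR2GRAY).astype(float)
    R=g[:,269:272].mean(1); L=g[:,262:264].mean(1)   # right half (long marks only), left
    if show:
        for v in range(200,256): print(v,R[v].round(),L[v].round())
    return R
if __name__=='__main__': read(cv2.imread(sys.argv[1]),True)
E
python3 prof.py pics/t4.png | paste - - - -
```

```text
200 173.0 156.0	201 147.0 119.0	202 102.0 80.0	203 63.0 56.0
204 47.0 46.0	205 48.0 44.0	206 84.0 64.0	207 133.0 88.0
208 171.0 102.0	209 184.0 120.0	210 186.0 135.0	211 186.0 141.0
212 186.0 142.0	213 185.0 137.0	214 186.0 126.0	215 185.0 138.0
216 186.0 150.0	217 185.0 152.0	218 185.0 149.0	219 185.0 142.0
220 185.0 146.0	221 185.0 151.0	222 185.0 148.0	223 185.0 136.0
224 185.0 139.0	225 185.0 144.0	226 183.0 141.0	227 171.0 132.0
228 148.0 113.0	229 155.0 121.0	230 166.0 130.0	231 169.0 131.0
232 168.0 128.0	233 166.0 121.0	234 163.0 125.0	235 161.0 130.0
236 161.0 126.0	237 163.0 117.0	238 162.0 122.0	239 161.0 130.0
240 161.0 131.0	241 160.0 128.0	242 160.0 118.0	243 160.0 122.0
244 160.0 130.0	245 160.0 132.0	246 161.0 130.0	247 168.0 132.0
248 176.0 166.0	249 178.0 196.0	250 174.0 203.0	251 155.0 194.0
252 152.0 178.0	253 168.0 172.0	254 176.0 175.0	255 171.0 170.0
```

```bash
python3 -m handwheel '-0.1 0 1 0; -0.3 0 2.2 0; -0.5 0 3.4 0; -0.5 0 4.3 0; -0.5 0 4.3 0; -0.5 0 4.3 0; -0.5 0 4.3 0; -0.5 0 4.3 0' 26 40
python3 - <<'E'
from h import *
w=grab_frame('wrist')[:,:,::-1];cv2.imwrite('pics/w5.png',w);t=grab_frame('top')[:,:,::-1];cv2.imwrite('pics/t5.png',t);s=grab_frame('scene')[:,:,::-1]
cv2.imwrite('pics/s5z.png',cv2.resize(s[155:315,195:355],None,fx=3.7,fy=3.7,interpolation=cv2.INTER_CUBIC))
cv2.imwrite('pics/t5z.png',cv2.resize(t[180:265,230:305],None,fx=7,fy=7,interpolation=cv2.INTER_CUBIC))
print(state()[:3],get_obs()['wrist_force'],get_obs()['dq'])
E
python3 prof.py pics/t5.png | paste - - - -
```

```text
time_s: 8.73
position: [0.4852, 0.1172, 0.152]
tcp_rot: [[0.008, 0.007, -1.0], [1.0, 0.001, 0.008], [0.001, -1.0, -0.007]]
wrist_force: [5.5, 2.1, -4.3]
opening: 0.0313
[0.48521235 0.11716012 0.15194376] [ 5.00621032  2.09048399 -2.47475673] [-0.0931349  -0.0145175   0.0248011   0.02574066 -0.04079584 -0.07619437]
200 172.0 152.0	201 148.0 113.0	202 103.0 75.0	203 63.0 54.0
204 46.0 47.0	205 41.0 40.0	206 59.0 50.0	207 114.0 70.0
208 166.0 100.0	209 185.0 129.0	210 188.0 136.0	211 188.0 127.0
212 187.0 132.0	213 187.0 139.0	214 188.0 141.0	215 187.0 136.0
216 187.0 123.0	217 187.0 130.0	218 187.0 138.0	219 187.0 138.0
220 187.0 132.0	221 187.0 130.0	222 187.0 136.0	223 187.0 140.0
224 187.0 136.0	225 187.0 124.0	226 187.0 126.0	227 187.0 129.0
228 187.0 128.0	229 178.0 120.0	230 155.0 102.0	231 158.0 107.0
232 168.0 116.0	233 171.0 117.0	234 170.0 110.0	235 168.0 105.0
236 165.0 112.0	237 162.0 116.0	238 163.0 113.0	239 165.0 104.0
240 164.0 110.0	241 162.0 118.0	242 161.0 124.0	243 161.0 125.0
244 162.0 122.0	245 162.0 124.0	246 163.0 126.0	247 169.0 135.0
248 177.0 161.0	249 180.0 186.0	250 180.0 200.0	251 176.0 200.0
252 168.0 184.0	253 154.0 162.0	254 167.0 167.0	255 178.0 182.0
```

View pics/s5z.png

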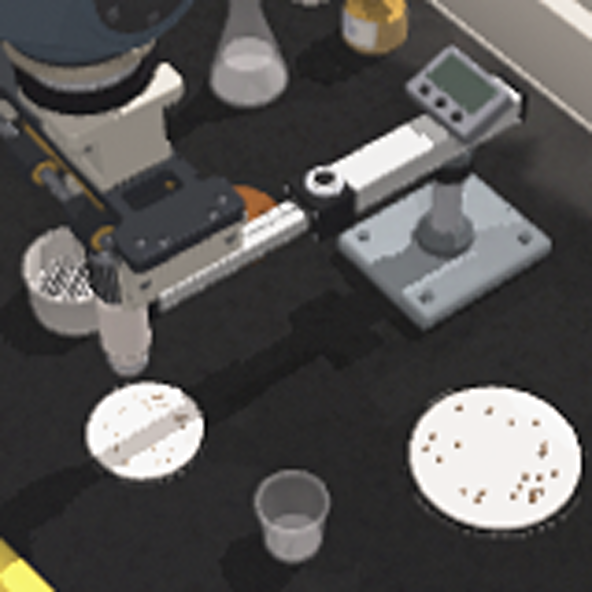

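View pics/t5z.png

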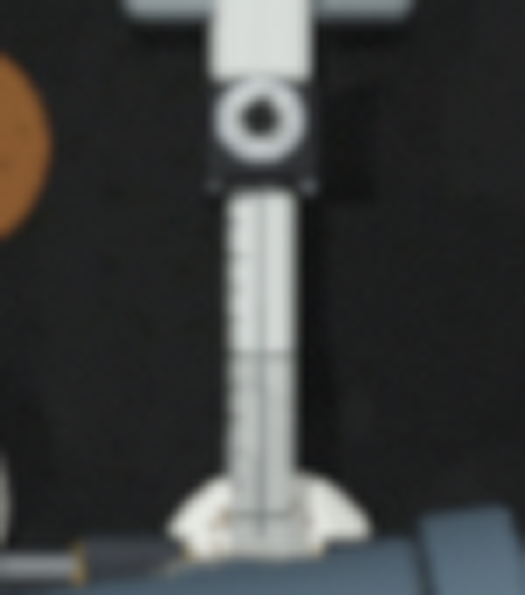

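View pics/w5.png

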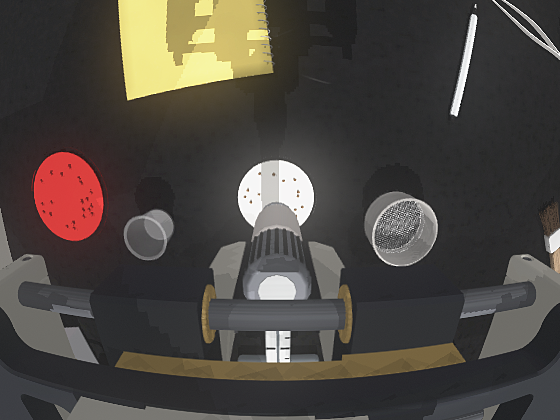

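```bash
python3 - <<'E'
from h import *
for i in range(12):
    t=grab_frame('top')
    if i%4==3: o=get_obs();print(o['time_s'],o['position'],o['wrist_force'].round(1),np.abs(o['dq']).max(),o['opening'])
cv2.imwrite('pics/t6.png',t[:,:,::-1])
g=cv2.cvtColor(t,cv2.COLOR_RGB2GRAY).astype(float)
print(g[203:211,269:272].mean(1),g[227:234,269:272].mean(1))
E
```

```text
9.0833 [0.48522883 0.11713912 0.15197021] [ 5.2  2.8 -2.6] 0.12299807588958782 0.031226807447715988
9.2833 [0.48522732 0.11715646 0.15197268] [ 5.7  1.8 -3.1] 0.07998470198278412 0.03124160420793507
9.4833 [0.48521361 0.11714987 0.1519563 ] [ 5.8  3.  -3.7] 0.1040138576793163 0.031484925817715885
[ 62.66666667  46.          40.          59.33333333 113.66666667
 166.33333333 184.66666667 188.33333333] [187.         186.33333333 178.33333333 155.         158.
 168.         170.66666667]
```

The arm is steady, the wrist force of about 5.7 N fits the spring pull at 100 mm, and nothing else has moved, so I'm handing in.

```bash
python3 -c "
from plant import *
print(hand_in())"
```

```text
the job is handed in; nothing more can be done
None
```

I pressed the lock button fully in, swung the boom about 30° to the smaller white petri dish, and drew the arm out to the 100 mm mark. I handed in at about 9.5 s of the 45 s, still gripping the head at a 40 N setting.

- **Button:** it stopped at z = 145 mm, which is the full 6 mm of travel. I pushed with about 25 N on the wrist to be sure it had bottomed.
- **Scale reading:** the marks in the top view read about 100.3 mm at the collar's front edge, good to roughly 1 mm. The measured travel of the grip from home was 100.2 mm.
- **Steadiness:** the position stayed within about 0.1 mm over the last 0.8 s. The pull of about 5.7 N fits the spring's 6 N at 100 mm.
- **Aim:** the head is at (0.485, 0.117) m and the dish centre at about (0.489, 0.117) m. That leaves the sensor about 4 mm beyond the middle, because the dish stands about 256 mm from the pivot rather than 260 mm.
- **Other objects:** the dish, sieve and beaker looked undisturbed in the last pictures; I did not re-measure them.

**Disagreement:** with the heights given in the task, the scene camera placed the button and grip about 6 mm away from where the top camera did. I relied on the top and wrist cameras, which agreed to within about 2–3 mm.

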